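Unstack the reagent packs onto the analyser docks

TASK

Take the stack of reagent packs apart from the top down, one pack at a time, and set each on the dock of its own colour: lying flat, centred on the plate and lined up with it, the cap at either end. Keep every pack upright, set each one down before fetching the next, and leave standing where they are the two little glass vials that stand among the docks.

Things in the scene. Friction and masses are not known exactly. Their poses are not given: they have to be found in the camera images.
- pack_blue: Reagent pack, blue lid: closed white box 110 long (x) x 62 wide (y) x 34 mm high, top 8 mm blue, a blue cap (14 mm across, 6 high) on the lid 11 mm from the +x end. 200 g. Origin: centre of underside; z up. Starts at the bottom, on the bench; packs nearly parallel, flush at -x ends, each showing 22 mm of lid with cap past the one above.
- pack_green: Reagent pack, green lid: closed white box 88 long (x) x 56 wide (y) x 34 mm high, top 8 mm green, a green cap (14 mm across, 6 high) on the lid 11 mm from the +x end. 150 g. Origin: centre of underside; z up. Starts second, on the blue pack; packs nearly parallel, flush at -x ends, each showing 22 mm of lid with cap past the one above.
- pack_yellow: Reagent pack, yellow lid: closed white box 66 long (x) x 50 wide (y) x 34 mm high, top 8 mm yellow, a yellow cap (14 mm across, 6 high) on the lid 11 mm from the +x end. 100 g. Origin: centre of underside; z up. Starts third, on the green pack; packs nearly parallel, flush at -x ends, each showing 22 mm of lid with cap past the one above.
- pack_red: Reagent pack, red lid: closed white box 44 long (x) x 44 wide (y) x 34 mm high, top 8 mm red, a red cap (14 mm across, 6 high) on the lid 11 mm from the +x end. 60 g. Origin: centre of underside; z up. Starts on top, on the yellow pack; packs nearly parallel, flush at -x ends, each showing 22 mm of lid with cap past the one above.
- dock_blue: Dock for the blue pack, immovable: flat grey plate 132 long (x) x 80 wide (y) x 6 mm thick with thin blue border lines and, past its +x end, a solid blue stop bar 16 mm high, 8 thick (inner face 66 mm from the origin). No other raised edge. Origin: under the plate's centre at bench height: a seated pack's underside is 6 mm above it. z up.
- dock_green: Dock for the green pack, immovable: flat grey plate 132 long (x) x 80 wide (y) x 6 mm thick with thin green border lines and, past its +x end, a solid green stop bar 16 mm high, 8 thick (inner face 66 mm from the origin). No other raised edge. Origin: under the plate's centre at bench height: a seated pack's underside is 6 mm above it. z up.
- dock_yellow: Dock for the yellow pack, immovable: flat grey plate 132 long (x) x 80 wide (y) x 6 mm thick with thin yellow border lines and, past its +x end, a solid yellow stop bar 16 mm high, 8 thick (inner face 66 mm from the origin). No other raised edge. Origin: under the plate's centre at bench height: a seated pack's underside is 6 mm above it. z up.
- dock_red: Dock for the red pack, immovable: flat grey plate 132 long (x) x 80 wide (y) x 6 mm thick with thin red border lines and, past its +x end, a solid red stop bar 16 mm high, 8 thick (inner face 66 mm from the origin). No other raised edge. Origin: under the plate's centre at bench height: a seated pack's underside is 6 mm above it. z up.
- amber_vial: Bystander: upright amber glass vial with a white cap, 30 mm across, 55 mm high, light and easily knocked over; origin at the centre of its underside. Other low loose things on the bench are at most 50 mm high.
- clear_vial: Bystander: upright clear glass vial with a black cap, 30 mm across, 55 mm high; origin at the centre of its underside.
Not all that is in view belongs to the job. What is shaped like the pack_green but pink is not meant. What is shaped like the pack_yellow but pink is not meant.

How it is judged:
By the outcome, as a careful person would: the job done as asked, in the order asked, and still so for the second after the job is handed in, with the robot touching nothing.
It also fails if it takes over 109 s, if anything falls off the work surface, if the arm or the gripper's body presses on something with over 40 N, if the wrist force passes 120 N, or if a joint passes its speed limit or range.

ROBOT

A 6-joint arm with a two-finger parallel gripper is mounted at the origin on the work surface. World frame = base frame: x ahead of the robot, y to its left, z up, the work surface at z = 0. Lengths are in m, angles in rad, forces in N, time in s.
With the tool pointing down it reaches from about 0.25 to 0.775 m from the base axis. Payload 8.9 kg.
Tool frame: the origin (TCP) lies between the finger pads; the fingertips stand 14 mm ahead of it and the grasp point (between the pads) lies 5 mm behind it (bot.tips_ahead is the distance from the TCP to the fingertips, in m); z points along the fingers, y is the line along which they close (so a half turn about z gives the same grasp; the last joint's range is limited). The gripper opens to 85 mm and grips with 20 to 120 N. Pads are 22 mm wide; open, the fingers measure 114 mm over their backs; the gripper's body (76 mm by 85 mm) begins 54 mm behind the grasp point. The pads swing forward as they close: fully open they stand 13 mm farther back than shut.
Start: joints at [1.085, 0.291, -0.153, 1.127, 0, 1.431], TCP at [0.178, 0.494, 0.245] pointing down, gripper open.
Joint ranges: [-2.52, 2.52], [-0.91, 1.74], [-1.3, 1.37], [-1.96, 2.02], [-1.52, 1.47], [-3.14, 3.14]. Speed limits (rad/s): [2.22, 2.22, 2.79, 3.14, 3.14, 3.14].

INTERFACE

Orientations are given as [roll, pitch, yaw] about the fixed x, y, z axes, in that order (R = Rz(yaw) Ry(pitch) Rx(roll)).
In Python, from cell import get_obs, get_image, close_job, recognise, bot gives the robot as it stands.
- The arm moves only by the tool play_rows, never from a script. Its argument "deltas" is a list of rows, each a list of 4 numbers: the shift along the world's x, y, z in m, then the turn about the world's z in degrees. A call has 1 to 8 rows; each row shifts and turns the commanded pose from where the row before left it; what a row does not reach is not made up. A row lasts 1/12 s, in which the tool goes at most 41.7 mm and 7.16 degrees, less where a joint would pass 70% of its speed; a pose out of reach is approached as far as the arm can. A call is refused whole if a number of a shift passes 0.0417 or a number of a turn 7.16, either way. A call with a gripper value outside its range is refused whole. "fingers" is the finger opening in m, from 0 to 0.0854, set as the call begins (left out, the last holds). The fingers move at their own pace and stop on an object; the grip force is fixed at half the most. Time passes only in rows, so rows that do not move let the fingers close. It gives the time, the measured TCP pose, the force, the opening and the grip force at its end, in the units of the state.
- get_obs(): the state, without advancing time (a new reading comes with each control period).
- get_image(name): name is "side" or "top" or "wrist"; returns a dict with "img" (480x640x3 uint8, red, green, blue), "mtx" (3x3 intrinsics, pixels), "k1" (the pictures are not rectified: a ray, as slopes to the right and down, at radius r is drawn at 1 + k1 r^2 times it, then the intrinsics apply), "position" and "orientation" of the camera in the world; the wrist camera has in their place "hand_eye" (4x4, takes a point from camera to tool coordinates, whose origin is the TCP and whose axes are the flange's). Camera axes: x right, y down, z forward; pixel columns grow to the right and rows downward; lengths in m; the calibration is good to about 2 mm. A picture is of the moment at which its call begins: read the wrist's pose just before it. There is no depth.
- close_job(): hands the job in; it is judged then, once.
Trained networks look in the newest picture that a camera, given by its name, has taken for a name from the list of things; names that differ only in an ending like _2 or _b are one class to them, and where a whole thing is asked for, a point or a joint stands for the part that bears it (a point fixed in the world has none). Each returns a list of dicts, best first, with "score" (0 to 1); they miss things now and then, are a little off and sometimes report something else, mostly with a low value. They report only what shows in the picture. A call takes as long as a camera call. They do not tell look-alikes from the thing itself.
- recognise(camera, query): "centre" ([x, y, z] in m, in the coordinates of the camera as it stood for that picture, good to about 4 mm: the middle of the surface that is visible of it).
The state is a dict: "clock": time; "qpos": joint angles; "qd": joint speeds; "joint_efforts": joint torques, N m; "tcp_pos": TCP position; "tool_rot": TCP orientation; "force": force on the tool from outside, world axes, zero at the start; "ft_torque": the same for the moment, N m; "gripper_width": finger opening in m; "finger_force": force on a finger pad.
Only numpy, scipy, OpenCV 4.12 (cv2) and the standard library are available. Lean on these libraries where they do the work, as an engineer would, in place of code of your own. Each camera call takes 0.05 s, during which the arm holds its last target. There are 200 camera calls.

## Working session

There is one attempt and no reset: what is moved stays moved. The work goes in short steps, Python scripts to look and compute and a tool call to move; the robot and the scene stay as the last step left them, time stands still between calls to the robot, and variables do not carry over. Pictures are saved under pics/ and viewed, at most 14 in all, crops included, and the job is handed in when it is done.

Besides the shell and the picture viewer there is one more tool, called after "Request:" by a JSON object that holds its "op" and its "data". play_rows: Moves the arm, as the interface text tells. Its arguments: {"type":"object","properties":{"deltas":{"type":"array","items":{"type":"array","items":{"type":"number"}}},"fingers":{"type":"number"}},"required":["deltas"]}

```bash
ls; mkdir -p pics; cat > h.py <<'E'
import numpy as np, cv2
from scipy.spatial.transform import Rotation as R
from cell import get_obs, get_image, recognise
def rot(o):
    o=np.array(o,float)
    return o if o.shape==(3,3) else R.from_euler('xyz',o).as_matrix()
def snap(name,fn=None):
    o=get_obs(); d=get_image(name)
    if name=='wrist':
        T=np.eye(4);T[:3,:3]=rot(o['tool_rot']);T[:3,3]=o['tcp_pos'];M=T@np.array(d['hand_eye']);d['C'],d['Rm']=M[:3,3],M[:3,:3]
    else: d['C'],d['Rm']=np.array(d['position']),rot(d['orientation'])
    if fn: cv2.imwrite(fn,cv2.cvtColor(d['img'],cv2.COLOR_RGB2BGR))
    return d
def dist(d): return np.array([d['k1'],0,0,0.])
def world(d,px,z):
    px=np.array(px,float).reshape(-1,1,2)
    # k1 model: drawn = ray*(1+k1 r^2)
    u=cv2.undistortPoints(px,np.array(d['mtx']),dist(d)).reshape(-1,2)
    r=np.c_[u,np.ones(len(u))]@d['Rm'].T
    t=(np.array(z)-d['C'][2])/r[:,2]
    return d['C']+r*t[:,None]
def proj(d,P):
    p=(np.array(P,float).reshape(-1,3)-d['C'])@d['Rm']
    return cv2.projectPoints(p,np.zeros(3),np.zeros(3),np.array(d['mtx']),dist(d))[0].reshape(-1,2)
def rec(d,cam,q):
    return [(round(r['score'],2),np.round(d['C']+d['Rm']@np.array(r['centre']),3)) for r in recognise(cam,q)]
E
python3 - <<'E'
from h import *
for c in ('top','side'):
    d=snap(c,f'pics/{c}0.png'); print(c,d['C'],d['k1'])
    for q in ['pack_blue','pack_green','pack_yellow','pack_red','dock_blue','dock_green','dock_yellow','dock_red','amber_vial','clear_vial']:
        print(q,rec(d,c,q))
o=get_obs();print(o)
E
```

```text
pics
top [ 0.41342578 -0.06193475  0.95698783] -0.10493610520727774
pack_blue [(0.63, array([ 0.644, -0.229,  0.035]))]
pack_green [(0.98, array([ 0.631, -0.235,  0.068])), (0.73, array([ 0.585, -0.376,  0.035])), (0.49, array([0.596, 0.128, 0.038]))]
pack_yellow [(0.82, array([ 0.698, -0.123,  0.035])), (0.57, array([ 0.625, -0.241,  0.101]))]
pack_red [(0.61, array([ 0.591, -0.252,  0.139]))]
dock_blue [(0.93, array([0.438, 0.151, 0.008]))]
dock_green [(0.61, array([ 0.444, -0.147,  0.004]))]
dock_yellow [(0.81, array([0.62 , 0.274, 0.004])), (0.54, array([0.435, 0.15 , 0.008]))]
dock_red [(0.81, array([0.627, 0.011, 0.009]))]
amber_vial [(0.66, array([ 0.602, -0.131,  0.033]))]
clear_vial [(0.69, array([0.596, 0.128, 0.037]))]
side [0.46706753 0.49879904 0.68351116] -0.05100499921968372
pack_blue [(0.81, array([ 0.63 , -0.225,  0.022]))]
pack_green [(0.82, array([ 0.619, -0.227,  0.057])), (0.73, array([ 0.559, -0.362,  0.034])), (0.44, array([ 0.631, -0.225,  0.022]))]
pack_yellow [(0.93, array([ 0.608, -0.236,  0.093])), (0.8, array([ 0.698, -0.113,  0.035]))]
pack_red [(0.92, a
[... 355 characters left out ...]
3, 0.142, 0.036]))]
{'clock': 1.1, 'qpos': array([ 1.08467716e+00,  2.90677124e-01, -1.53388319e-01,  1.12672336e+00,
        2.14941650e-05,  1.43148088e+00]), 'qd': array([ 0.00159569, -0.00030287,  0.00081558, -0.00040441, -0.00128584,
       -0.00177741]), 'joint_efforts': array([-3.22100072e-05, -5.37031853e+01,  3.31647992e+01,  1.82304222e-03,
       -2.62915446e-04,  1.42028256e-05]), 'tcp_pos': array([0.17844053, 0.49374193, 0.24532137]), 'tool_rot': array([ 3.14158222e+00, -2.02407215e-05,  2.79478893e+00]), 'force': array([ 0.54958352, -0.86749833,  0.39282361]), 'ft_torque': array([-0.0203178 ,  0.05232118,  0.02571186]), 'finger_force': 0.0, 'gripper_width': 0.08590682224782296}
```

View pics/top0.png

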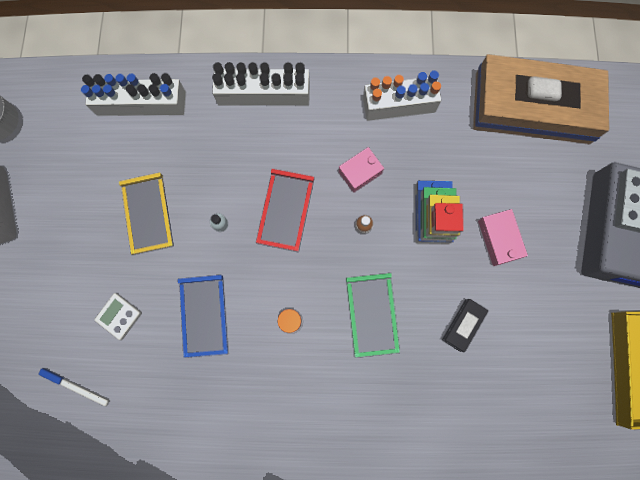

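View pics/side0.png

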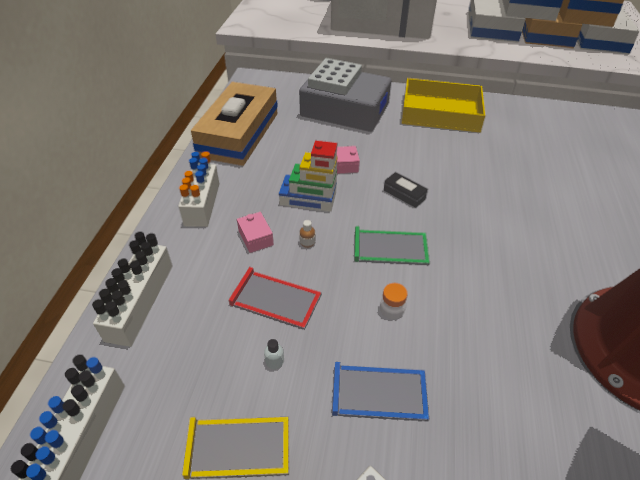

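```bash
cat >> h.py <<'E'
from scipy.optimize import minimize
HUE={'red':[(0,8),(172,180)],'yellow':[(20,32)],'green':[(50,80)],'blue':[(105,122)]}
def mask(d,col,near,rad=90):
    hsv=cv2.cvtColor(d['img'],cv2.COLOR_RGB2HSV); m=np.zeros(hsv.shape[:2],np.uint8)
    for a,b in HUE[col]: m|=cv2.inRange(hsv,(a,110,50),(b,255,255))
    w=np.zeros_like(m); u,v=proj(d,near)[0]; cv2.circle(w,(int(u),int(v)),rad,255,-1)
    return m&w
def box(x0,x1,y0,y1,z0,z1): return np.array([[x,y,z] for x in(x0,x1) for y in(y0,y1) for z in(z0,z1)],float)
def dockpts(): return np.r_[box(-.066,.066,-.04,.04,.0,.006)*[1,1,1],box(.066,.074,-.04,.04,0,.016)][:]
DIM={'blue':(.110,.062),'green':(.088,.056),'yellow':(.066,.050),'red':(.044,.044)}
def lidpts(col):
    L,W=DIM[col]; a=np.arange(12)*np.pi/6
    cap=np.array([[L/2-.011+.007*np.cos(t),.007*np.sin(t),z] for t in a for z in(.034,.040)])
    return np.r_[box(-L/2,L/2,-W/2,W/2,.026,.034),cap]
def place(P,p,z): 
    c,s=np.cos(p[2]),np.sin(p[2]); return np.c_[p[0]+c*P[:,0]-s*P[:,1],p[1]+s*P[:,0]+c*P[:,1],P[:,2]+z]
def fit(ds,col,P,z,p0,rad=90):
    """max hull-IoU of model P (underside z) with the colour mask, over the pictures ds"""
    H=[]
    for d in ds:
        m=mask(d,col,[p0[0],p0[1],z+.02],rad)
        n,l,st,_=cv2.connectedComponentsWithStats(m)
        m=np.isin(l,[i for i in range(1,n) if st[i,4]>25]).astype(np.uint8)
        pts=cv2.findNonZero(m).reshape(-1,2).astype(np.float32)
        pts=np.concatenate([pts+[a,b] for a in(-.5,.5) for b in(-.5,.5)]).astype(np.float32)
        H.append(cv2.convexHull(pts))
    def cost(q):
        p=np.array(p0)+np.array(q)*[.01,.01,.1]; c=0
        for d,h in zip(ds,H):
            g=cv2.convexHull(proj(d,place(P,p,z)).astype(np.float32))
            i=cv2.intersectConvexConvex(g,h)[0]; c+=1-i/(cv2.contourArea(g)+cv2.contourArea(h)-i)
        return c/len(ds)
    r=min((minimize(cost,[0,0,k],method='Nelder-Mead',options=dict(initial_simplex=np.array([[0,0,k],[1,0,k],[0,1,k],[0,0,k+1]]),xatol=1e-3,fatol=1e-5)) for k in(-1.5,0,1.5)),key=lambda r:r.fun)
    p=np.array(p0)+r.x*[.01,.01,.1]
    return np.round([p[0],p[1],np.degrees(p[2])],4),round(r.fun,3)
E
python3 - <<'E'
from h import *
from cell import bot
print([ (k,getattr(bot,k)) for k in dir(bot) if not k.startswith('_')])
t=snap('top');s=snap('side')
D={'blue':(.438,.151),'green':(.444,-.147),'yellow':(.62,.274),'red':(.627,.011)}
for c,p in D.items():
    for n,ds in(('t',[t]),('s',[s]),('ts',[t,s])): print('dock',c,n,*fit(ds,c,dockpts(),0,[*p,0]))
for n,ds in(('t',[t]),('s',[s]),('ts',[t,s])): print('red',n,*fit(ds,'red',lidpts('red'),.102,[.591,-.24,0],35))
E
```

```text
[('Unreachable', <class 'cell.Unreachable'>), ('tips_ahead', 0.014)]
dock blue t [0.4312 0.1527 6.0573] 0.017
dock blue s [0.4311 0.15   7.1297] 0.033
dock blue ts [0.431  0.1522 6.3175] 0.028
dock green t [ 0.4391 -0.1478  7.0035] 0.025
dock green s [ 0.4399 -0.1544  6.9676] 0.092
dock green ts [ 0.4392 -0.1488  7.1777] 0.064
dock yellow t [ 0.6164  0.2694 13.2527] 0.019
dock yellow s [ 0.6162  0.2682 12.853 ] 0.023
dock yellow ts [ 0.616   0.2693 12.8093] 0.026
dock red t [  0.6265   0.0131 -10.4576] 0.005
dock red s [ 0.6264  0.0108 -9.6603] 0.035
dock red ts [  0.6265   0.0129 -10.4992] 0.024
red t [ 0.5946 -0.2569  0.5875] 0.052
red s [ 0.5938 -0.2537  0.1901] 0.274
red ts [ 0.594  -0.2561 -1.2477] 0.171
```

Request:
{"op": "play_rows", "data": {"deltas": [[0.0173,-0.0313,0.004,0.83],[0.0173,-0.0313,0.004,0.83],[0.0173,-0.0313,0.004,0.83],[0.0173,-0.0313,0.004,0.83],[0.0173,-0.0313,0.004,0.83],[0.0173,-0.0313,0.004,0.83],[0.0173,-0.0313,0.004,0.83],[0.0173,-0.0313,0.004,0.83]]}}

```text
clock: 1.87
tcp_pos: [0.3173, 0.2418, 0.2777]
tool_rot: [3.141, 0.001, 2.912]
force: [1.3, 0.8, -0.5]
gripper_width: 0.0853
finger_force: 0.0
```

Request:
{"op": "play_rows", "data": {"deltas": [[0.0173,-0.0313,0.004,0.83],[0.0173,-0.0313,0.004,0.83],[0.0173,-0.0313,0.004,0.83],[0.0173,-0.0313,0.004,0.83],[0.0173,-0.0313,0.004,0.83],[0.0173,-0.0313,0.004,0.83],[0.0173,-0.0313,0.004,0.83],[0.0173,-0.0313,0.004,0.83]]}}

```text
clock: 2.53
tcp_pos: [0.4558, -0.0089, 0.3097]
tool_rot: [3.142, 0.001, 3.027]
force: [1.8, 0.4, 0.4]
gripper_width: 0.0856
finger_force: 0.0
```

Request:
{"op": "play_rows", "data": {"deltas": [[0.0173,-0.0313,0.004,0.83],[0.0173,-0.0313,0.004,0.83],[0.0173,-0.0313,0.004,0.83],[0.0173,-0.0313,0.004,0.83],[0.0173,-0.0313,0.004,0.83],[0.0173,-0.0313,0.004,0.83],[0.0173,-0.0313,0.004,0.83],[0,0,0,0]]}}

```text
clock: 3.2
tcp_pos: [0.5784, -0.2316, 0.3359]
tool_rot: [-3.14, 0.0, 3.125]
force: [0.8, -0.1, -0.8]
gripper_width: 0.0854
finger_force: 0.0
```

```bash
python3 - <<'E'
from h import *
w=snap('wrist','pics/w1.png'); print(w['C'],w['k1'],w['mtx'])
o=get_obs(); print(o['clock'],o['tcp_pos'],np.degrees(o['tool_rot']))
for q in('pack_red','pack_yellow','pack_green','pack_blue'): print(q,rec(w,'wrist',q))
print(*fit([w],'red',lidpts('red'),.102,[.594,-.256,0],300))
E
```

```text
[ 0.51097137 -0.23043679  0.46483233] 0.005063398186538723 [[349.2750379    0.         321.55819051]
 [  0.         349.2750379  234.55394344]
 [  0.           0.           1.        ]]
3.25 [ 0.57722107 -0.22898903  0.33595877] [ 1.79994772e+02 -4.40756511e-02  1.79066451e+02]
pack_red [(0.9, array([ 0.59 , -0.257,  0.138])), (0.69, array([ 0.624, -0.249,  0.105])), (0.15, array([ 0.439, -0.147,  0.01 ]))]
pack_yellow [(0.88, array([ 0.695, -0.13 ,  0.033])), (0.69, array([ 0.621, -0.253,  0.106])), (0.62, array([ 0.438, -0.151,  0.007]))]
pack_green [(0.95, array([ 0.579, -0.374,  0.03 ])), (0.82, array([ 0.645, -0.246,  0.066]))]
pack_blue [(0.66, array([ 0.656, -0.249,  0.035]))]
[ 0.5748 -0.0513 13.5252] 0.906
```

View pics/w1.png

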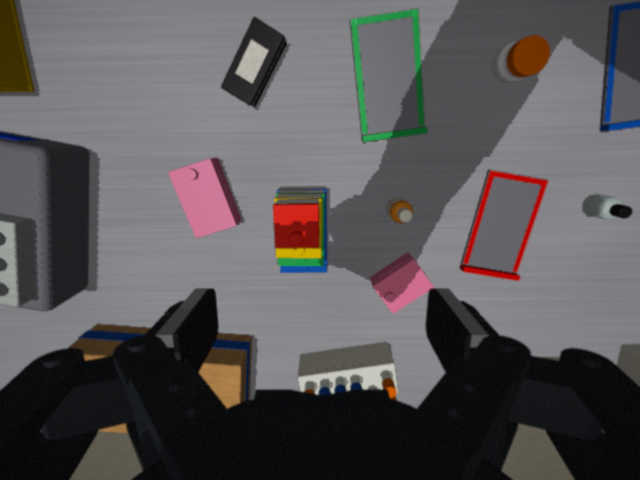

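```bash
python3 - <<'E'
from h import *
w=snap('wrist')
print(*fit([w],'red',lidpts('red'),.102,[.594,-.256,0],60))
print(*fit([w],'red',dockpts(),0,[.626,.013,-.18],85))
print(*fit([w],'green',dockpts(),0,[.44,-.148,.12],85))
# stacked lids: colour-hull extents of lids on their z
for c,z in(('yellow',.068),('green',.034),('blue',0)):
    m=mask(w,c,[.6,-.255,z],60); p=cv2.findNonZero(m).reshape(-1,2).astype(float); W=world(w,p,np.full(len(p),z+.034)); print(c,W.min(0),W.max(0))
E
```

```text
[ 0.5922 -0.2573 -1.0775] 0.03
[  0.6248   0.0124 -10.3887] 0.024
[ 0.4378 -0.1497  6.959 ] 0.02
yellow [ 0.56891834 -0.28358999  0.102     ] [ 0.63621345 -0.23193478  0.102     ]
green [ 0.56994033 -0.28607656  0.068     ] [ 0.6577864 -0.2291097  0.068    ]
blue [ 0.57077228 -0.2865978   0.034     ] [ 0.67374446 -0.22619652  0.034     ]
```

Request:
{"op": "play_rows", "data": {"deltas": [[0.004,-0.007,-0.03,0],[0.004,-0.007,-0.03,0],[0.004,-0.007,-0.03,0],[0.004,-0.007,-0.03,0],[0,0,-0.03,0],[0,0,0,0],[0,0,0,0]]}}

```text
clock: 4.08
tcp_pos: [0.5913, -0.2528, 0.1871]
tool_rot: [3.14, -0.002, 3.129]
force: [-1.0, 0.7, 0.4]
gripper_width: 0.0856
finger_force: 0.0
```

Request:
{"op": "play_rows", "data": {"deltas": [[0,0,-0.022,0],[0,0,-0.022,0],[0,0,-0.022,0],[0,0,0,0],[0,0,0,0]]}}

```text
clock: 4.5
tcp_pos: [0.5928, -0.2539, 0.1232]
tool_rot: [-3.141, 0.001, 3.128]
force: [-0.6, -0.0, 1.3]
gripper_width: 0.0854
finger_force: 0.0
```

```bash
python3 - <<'E'
from h import *
w=snap('wrist','pics/w2.png');o=get_obs();print(o['clock'],o['tcp_pos'],np.degrees(o['tool_rot'][2]),o['force'])
E
```

```text
4.55 [ 0.59346993 -0.25438317  0.12403719] 179.25113677680173 [0.14348678 0.0313317  0.05840223]
```

View pics/w2.png

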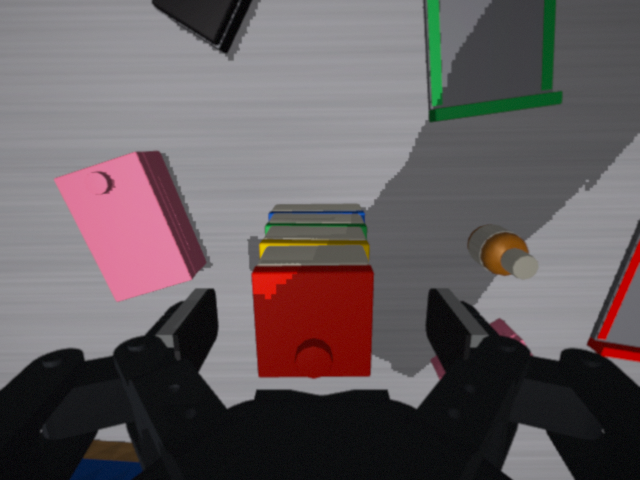

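Request:
{"op": "play_rows", "data": {"deltas": [[0,-0.0027,-0.0025,0],[0,0,0,0],[0,0,0,0]]}}

```text
clock: 4.8
tcp_pos: [0.5929, -0.2573, 0.1201]
tool_rot: [-3.141, 0.002, 3.128]
force: [0.0, -0.5, 0.3]
gripper_width: 0.0852
finger_force: 0.0
```

Request:
{"op": "play_rows", "data": {"deltas": [[0,0,0,0],[0,0,0,0],[0,0,0,0],[0,0,0,0],[0,0,0,0],[0,0,0,0],[0,0,0,0]], "fingers": 0.03}}

```text
clock: 5.38
tcp_pos: [0.5925, -0.257, 0.1192]
tool_rot: [-3.141, 0.001, 3.128]
force: [-0.9, -0.1, 5.4]
gripper_width: 0.0435
finger_force: 61.9
```

Request:
{"op": "play_rows", "data": {"deltas": [[0,0,0.005,0],[0,0,0.01,0],[0,0,0.015,0],[0,0,0.02,0],[0,0.01,0,-0.4],[0.0025,0.03,0,-1.2],[0.005,0.03,0,-1.2],[0.005,0.03,0,-1.2]]}}

```text
clock: 6.05
tcp_pos: [0.6046, -0.1557, 0.1691]
tool_rot: [3.141, -0.0, 3.056]
force: [1.2, 0.2, -0.3]
gripper_width: 0.0431
finger_force: 61.3
```

Request:
{"op": "play_rows", "data": {"deltas": [[0.005,0.03,0,-1.2],[0.005,0.03,0,-1.2],[0.005,0.03,0,-1.2],[0.005,0.03,0,-1.2],[0,0.03,0,-0.8],[0,0.02,0,0],[0,0,0,0],[0,0,0,0]]}}

```text
clock: 6.72
tcp_pos: [0.6246, 0.0144, 0.1689]
tool_rot: [-3.141, -0.0, 2.963]
force: [-0.1, 0.3, -0.2]
gripper_width: 0.0432
finger_force: 61.2
```

```bash
python3 - <<'E'
from h import *
o=get_obs();print(o['clock'],o['tcp_pos'],np.degrees(o['tool_rot'][2]),o['force'])
w=snap('wrist'); t=snap('top')
z=o['tcp_pos'][2]-.0175
print(*fit([w],'red',lidpts('red'),z,[.625,.012,-.18],80))
for n,d in(('w',w),('t',t)):
  print(n,*fit([d],'yellow',lidpts('yellow'),.068,[.604,-.257,0],70 if n=='w' else 40))
E
```

```text
6.7167 [0.62459094 0.01443053 0.16890973] 169.74628103742774 [-0.08206341  0.28752489 -0.2305035 ]
[  0.6233   0.0143 -10.3569] 0.109Traceback (most recent call last):
  File "<stdin>", line 7, in <module>
  File "h.py", line 50, in fit
    pts=cv2.findNonZero(m).reshape(-1,2).astype(np.float32)
        ^^^^^^^^^^^^^^^^^^^^^^^^^^
AttributeError: 'NoneType' object has no attribute 'reshape'
```

Request:
{"op": "play_rows", "data": {"deltas": [[0.0004,-0.0014,-0.026,0],[0,0,-0.026,0],[0,0,-0.026,0],[0,0,-0.026,0],[0,0,-0.026,0],[0,0,-0.008,0],[0,0,-0.004,0],[0,0,0,0]]}}

```text
clock: 7.48
tcp_pos: [0.6252, 0.011, 0.0268]
tool_rot: [-3.141, -0.001, 2.959]
force: [0.1, -0.1, -0.3]
gripper_width: 0.0429
finger_force: 61.2
```

Request:
{"op": "play_rows", "data": {"deltas": [[0,0,-0.0015,0],[0,0,0,0],[0,0,0,0]]}}

```text
clock: 7.73
tcp_pos: [0.6262, 0.0116, 0.0266]
tool_rot: [3.141, 0.002, 2.96]
force: [0.3, 0.0, -0.3]
gripper_width: 0.0428
finger_force: 61.2
```

Request:
{"op": "play_rows", "data": {"deltas": [[-0.0005,0.001,-0.002,0],[0,0,-0.001,0],[0,0,0,0]]}}

```text
clock: 7.98
tcp_pos: [0.6252, 0.0129, 0.0231]
tool_rot: [3.141, 0.001, 2.961]
force: [-0.8, -0.1, 5.1]
gripper_width: 0.0432
finger_force: 61.9
```

Request:
{"op": "play_rows", "data": {"deltas": [[0,0,-0.001,0],[0,0,0,0],[0,0,0,0]]}}

```text
clock: 8.23
tcp_pos: [0.6252, 0.0129, 0.0231]
tool_rot: [3.141, 0.001, 2.961]
force: [-5.8, 1.3, 16.8]
gripper_width: 0.0433
finger_force: 63.2
```

Request:
{"op": "play_rows", "data": {"deltas": [[0,0,0.001,0],[0,0,0,0],[0,0,0,0],[0,0,0,0],[0,0,0,0]], "fingers": 0.085}}

```text
clock: 8.65
tcp_pos: [0.6246, 0.0128, 0.0221]
tool_rot: [-3.142, -0.0, 2.96]
force: [-0.4, -0.4, 0.1]
gripper_width: 0.085
finger_force: 0.0
```

Request:
{"op": "play_rows", "data": {"deltas": [[0,0,0.01,0],[0,0,0.03,0],[0,0,0.04,0],[0,0,0.04,0],[0,0,0.04,0],[-0.005,-0.03,0.02,1.2],[-0.005,-0.03,0.02,1.2],[-0.005,-0.03,0,1.2]]}}

```text
clock: 9.32
tcp_pos: [0.6115, -0.0783, 0.2278]
tool_rot: [-3.141, 0.007, 3.026]
force: [0.9, -0.7, -0.5]
gripper_width: 0.0849
finger_force: 0.0
```

Request:
{"op": "play_rows", "data": {"deltas": [[-0.005,-0.03,0,1.2],[-0.005,-0.03,0,1.2],[-0.005,-0.03,0,1.2],[0,-0.03,0,1.2],[0,-0.03,0,1.0],[0,0,0,0],[0,0,0,0]]}}

```text
clock: 9.9
tcp_pos: [0.5944, -0.2287, 0.2226]
tool_rot: [-3.142, 0.0, 3.122]
force: [0.1, -0.2, 0.2]
gripper_width: 0.0852
finger_force: 0.0
```

```bash
python3 - <<'E'
from h import *
o=get_obs();print(o['clock'],o['tcp_pos'],np.degrees(o['tool_rot'][2]),o['force'])
w=snap('wrist','pics/w3.png'); t=snap('top','pics/t3.png')
def tr(*a):
    try: print(*fit(*a))
    except Exception as e: print('no',type(e))
for n,d,r in(('w',w,90),('t',t,40)):
  print(n); tr([d],'yellow',lidpts('yellow'),.068,[.602,-.257,0],r)
  tr([d],'red',lidpts('red'),.006,[.625,.013,-.18],26 if n=='t' else 40)
  tr([d],'red',dockpts(),0,[.625,.013,-.18],90 if n=='t' else 120)
E
```

```text
9.9 [ 0.59436074 -0.22870933  0.2226257 ] 178.86255304084173 [ 0.11699743 -0.18166368  0.2252276 ]
w
[ 0.6037 -0.2578 -1.3293] 0.011
[6.2110e-01 9.0000e-03 9.9352e+00] 0.284
[  0.6253   0.0151 -11.3282] 0.042
t
no <class 'AttributeError'>
[ 6.17500e-01 -1.70000e-03 -2.25296e+01] 0.602
[  0.6265   0.0131 -10.4598] 0.005
```

View pics/w3.png

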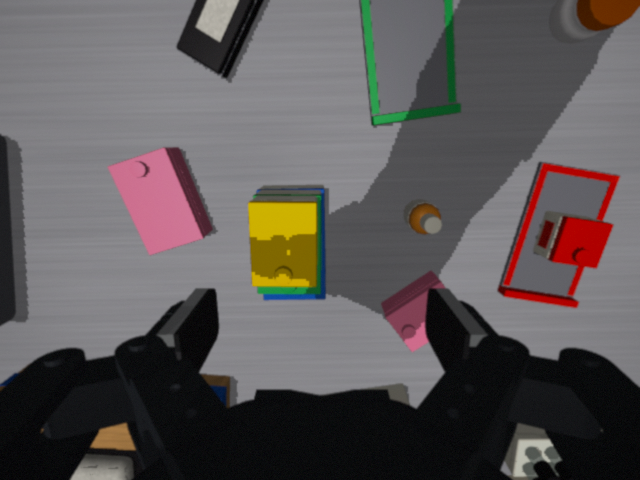

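Request:
{"op": "play_rows", "data": {"deltas": [[0.003,-0.0097,-0.01,0],[0.003,-0.0097,-0.02,0],[0.003,-0.0097,-0.03,0],[0,0,-0.03,0],[0,0,-0.03,0],[0,0,-0.01,0],[0,0,0,0],[0,0,0,0]]}}

```text
clock: 10.67
tcp_pos: [0.604, -0.256, 0.0927]
tool_rot: [3.141, -0.0, 3.125]
force: [0.4, 0.1, 0.8]
gripper_width: 0.0854
finger_force: 0.0
```

```bash
python3 - <<'E'
from h import *
o=get_obs();print(o['clock'],o['tcp_pos'],np.degrees(o['tool_rot'][2]),o['force'])
w=snap('wrist')
print(*fit([w],'yellow',lidpts('yellow'),.068,[.602,-.257,0],120))
t=snap('top','pics/t4.png')
import cv2
m=mask(t,'red',[.625,.013,.03],24); n,l,st,_=cv2.connectedComponentsWithStats(m); print(n,st)
cv2.imwrite('pics/t4c.png',cv2.resize(cv2.imread('pics/t4.png')[150:270,110:470],None,fx=2.2,fy=2.2,interpolation=cv2.INTER_CUBIC))
E
```

```text
10.6667 [ 0.60402587 -0.25596034  0.09271311] 179.0641013111001 [0.44200789 0.11030686 0.78856036]
[ 0.6038 -0.258  -1.4886] 0.02
4 [[     0      0    640    480 306377]
 [   262    189     10     34    126]
 [   269    194     29     28    613]
 [   300    200      7     26     84]]
```

View pics/t4c.png

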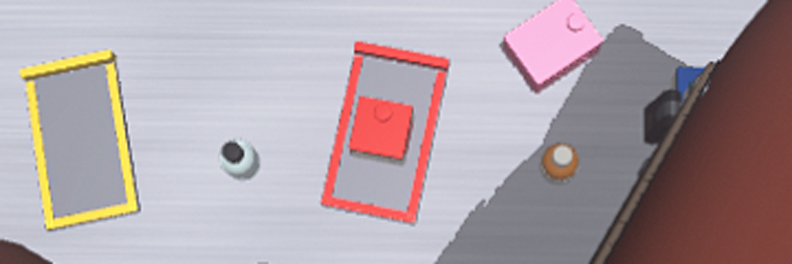

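```bash
sed -i 's/def fit(ds,col,P,z,p0,rad=90):/def fit(ds,col,P,z,p0,rad=90,big=False):/; s/if st\[i,4\]>25\]/if st[i,4]>(25 if not big else st[1:,4].max()-1)]/' h.py
python3 - <<'E'
from h import *
t=snap('top'); print(*fit([t],'red',lidpts('red'),.006,[.625,.013,-.18],24,True))
E
```

```text
[ 0.6271  0.0132 -8.9928] 0.039
```

Request:
{"op": "play_rows", "data": {"deltas": [[0,-0.002,-0.005,-0.3],[0,0,0,0],[0,0,0,0]]}}

```text
clock: 11.07
tcp_pos: [0.6038, -0.2586, 0.0876]
tool_rot: [-3.141, 0.0, 3.119]
force: [0.2, -0.2, -0.2]
gripper_width: 0.085
finger_force: 0.0
```

Request:
{"op": "play_rows", "data": {"deltas": [[0,0,0,0],[0,0,0,0],[0,0,0,0],[0,0,0,0],[0,0,0,0],[0,0,0,0]], "fingers": 0.035}}

```text
clock: 11.57
tcp_pos: [0.604, -0.2584, 0.0877]
tool_rot: [-3.141, 0.001, 3.119]
force: [0.6, -0.1, 4.4]
gripper_width: 0.049
finger_force: 63.2
```

Request:
{"op": "play_rows", "data": {"deltas": [[0,0,0.005,0],[0,0,0.012,0],[0,0,0.02,0],[0,0,0.02,0],[0,0.01,0.01,0],[0,0.025,0,0.5],[0,0.033,0,1],[0,0.033,0,1]]}}

```text
clock: 12.23
tcp_pos: [0.6035, -0.1561, 0.1547]
tool_rot: [3.142, 0.0, -3.121]
force: [1.3, 0.7, -2.1]
gripper_width: 0.049
finger_force: 62.6
```

Request:
{"op": "play_rows", "data": {"deltas": [[0.001,0.033,0,1],[0.001,0.033,0,1],[0.001,0.033,0,1],[0.001,0.033,0,1],[0.001,0.033,0,1],[0.001,0.033,0,1],[0.001,0.033,0,1],[0.001,0.033,0,1]]}}

```text
clock: 12.9
tcp_pos: [0.611, 0.109, 0.1546]
tool_rot: [3.141, -0.0, -2.98]
force: [1.5, 0.4, -0.8]
gripper_width: 0.0487
finger_force: 62.6
```

Request:
{"op": "play_rows", "data": {"deltas": [[0.001,0.033,0,1],[0.001,0.033,0,1],[0,0.033,0,1],[0,0.033,0,1],[0,0.025,0,0],[0,0.01,0,0],[0,0,0,0],[0,0,0,0]]}}

```text
clock: 13.57
tcp_pos: [0.6132, 0.2739, 0.1542]
tool_rot: [-3.141, -0.001, -2.91]
force: [-0.6, -0.5, -1.3]
gripper_width: 0.0491
finger_force: 62.5
```

```bash
python3 - <<'E'
from h import *
o=get_obs();print(o['clock'],o['tcp_pos'],np.degrees(o['tool_rot'][2]),o['force'])
w=snap('wrist')
print(*fit([w],'yellow',lidpts('yellow'),o['tcp_pos'][2]-.0195,[.6146,.269,.23],70,True))
t=snap('top')
for n,d,r in(('w',w,110),('t',t,40)):
  print(n)
  for c,z,p in(('green',.034,[.615,-.257,0]),('blue',0,[.626,-.257,0])):
    try: print(c,*fit([d],c,lidpts(c),z,p,r))
    except Exception as e: print(e)
E
```

```text
13.5667 [0.6131737  0.27389012 0.15422124] -166.72061977490208 [-0.64217464 -0.5214077  -1.31824839]
[ 0.6146  0.2723 31.3201] 0.36
w
'NoneType' object has no attribute 'reshape'
'NoneType' object has no attribute 'reshape'
t
green [ 0.6165 -0.2573 -1.2913] 0.047
blue [ 0.6279 -0.2551 -1.4662] 0.442
```

Request:
{"op": "play_rows", "data": {"deltas": [[0.0012,-0.0045,-0.02,0],[0,0,-0.026,0],[0,0,-0.026,0],[0,0,-0.026,0],[0,0,-0.018,0],[0,0,-0.006,0],[0,0,0,0],[0,0,0,0]]}}

```text
clock: 14.33
tcp_pos: [0.6155, 0.2685, 0.0332]
tool_rot: [-3.142, 0.001, -2.912]
force: [0.7, 0.4, -1.5]
gripper_width: 0.0489
finger_force: 62.6
```

```bash
python3 - <<'E'
from h import *
o=get_obs();print(o['clock'],o['tcp_pos'],np.degrees(o['tool_rot'][2]),o['force'])
E
```

```text
14.3333 [0.615517   0.26849673 0.03316831] -166.84251858154417 [ 0.65433944  0.40235801 -1.51588248]
```

Request:
{"op": "play_rows", "data": {"deltas": [[-0.0007,0.0006,-0.004,0],[0,0,-0.0025,0],[0,0,0,0],[0,0,0,0]]}}

```text
clock: 14.67
tcp_pos: [0.6144, 0.2698, 0.0263]
tool_rot: [3.142, 0.001, -2.911]
force: [0.4, 0.1, -1.5]
gripper_width: 0.049
finger_force: 62.6
```

Request:
{"op": "play_rows", "data": {"deltas": [[0,0,-0.0015,0],[0,0,0,0],[0,0,0,0]]}}

```text
clock: 14.92
tcp_pos: [0.6146, 0.2699, 0.0257]
tool_rot: [3.142, 0.001, -2.911]
force: [-3.6, -0.7, 9.2]
gripper_width: 0.0492
finger_force: 63.6
```

Request:
{"op": "play_rows", "data": {"deltas": [[0,0,0.0005,0],[0,0,0,0],[0,0,0,0],[0,0,0,0],[0,0,0,0]], "fingers": 0.085}}

```text
clock: 15.33
tcp_pos: [0.6142, 0.2697, 0.0247]
tool_rot: [-3.142, -0.0, -2.911]
force: [-0.6, 0.2, -0.9]
gripper_width: 0.085
finger_force: 0.0
```

Request:
{"op": "play_rows", "data": {"deltas": [[0,0,0.01,0],[0,0,0.03,0],[0,0,0.04,0],[0,0,0.04,0],[0,-0.01,0.04,0],[0,-0.025,0.02,-1],[0,-0.033,0,-1],[0,-0.033,0,-1]]}}

```text
clock: 16.0
tcp_pos: [0.6152, 0.1684, 0.2077]
tool_rot: [-3.141, 0.005, -2.962]
force: [0.3, 0.2, -0.8]
gripper_width: 0.0851
finger_force: 0.0
```

Request:
{"op": "play_rows", "data": {"deltas": [[0,-0.033,0,-1],[0,-0.033,0,-1],[0,-0.033,0,-1],[0,-0.033,0,-1],[0,-0.033,0,-1],[0,-0.033,0,-1],[0,-0.033,0,-1],[0,-0.033,0,-1]]}}

```text
clock: 16.67
tcp_pos: [0.614, -0.0969, 0.2057]
tool_rot: [-3.141, 0.001, -3.104]
force: [0.3, -0.4, -0.1]
gripper_width: 0.0851
finger_force: 0.0
```

Request:
{"op": "play_rows", "data": {"deltas": [[0,-0.033,0,-1],[0,-0.033,0,-1],[0,-0.033,0,-1],[0,-0.02,0,-0.5],[0,-0.01,0,0],[0,0,0,0],[0,0,0,0]]}}

```text
clock: 17.25
tcp_pos: [0.6142, -0.2237, 0.205]
tool_rot: [3.141, 0.0, 3.119]
force: [-1.0, 0.7, -0.1]
gripper_width: 0.085
finger_force: 0.0
```

```bash
python3 - <<'E'
from h import *
o=get_obs();print(o['clock'],o['tcp_pos'],np.degrees(o['tool_rot'][2]),o['force'])
w=snap('wrist'); t=snap('top')
print(*fit([t],'yellow',lidpts('yellow'),.006,[.616,.27,.22],28,True))
print(*fit([t],'red',lidpts('red'),.006,[.625,.013,-.18],24,True))
for c,z,p in(('green',.034,[.615,-.257,0]),('blue',0,[.626,-.257,0])): print(c,*fit([w],c,lidpts(c),z,p,80))
E
```

```text
17.25 [ 0.61417267 -0.22370795  0.20504072] 178.71827532411464 [-1.01399626  0.67939879 -0.12890641]
[ 0.6156  0.2726 12.4278] 0.175
[ 0.6271  0.0132 -8.9928] 0.04
green [ 0.6152 -0.2579 -1.3433] 0.021
blue [ 0.6254 -0.2568 -1.1723] 0.383
```

Request:
{"op": "play_rows", "data": {"deltas": [[0,-0.0112,-0.01,0],[0,-0.0112,-0.025,0],[0,-0.0112,-0.03,0],[0,0,-0.03,0],[0,0,-0.03,0],[0,0,-0.015,0],[0,0,0,0],[0,0,0,0]]}}

```text
clock: 18.02
tcp_pos: [0.6137, -0.2572, 0.0639]
tool_rot: [3.141, -0.002, 3.12]
force: [0.6, -0.8, 0.9]
gripper_width: 0.0849
finger_force: 0.0
```

```bash
python3 - <<'E'
from h import *
o=get_obs();print(o['clock'],o['tcp_pos'],np.degrees(o['tool_rot'][2]),o['force'])
w=snap('wrist');t=snap('top')
print(*fit([w],'green',lidpts('green'),.034,[.615,-.257,0],120))
print(*fit([t],'yellow',lidpts('yellow'),.006,[.616,.27,.22],22,True))
m=mask(t,'yellow',[.616,.27,.03],50)
a=np.hstack([cv2.cvtColor(t['img'],cv2.COLOR_RGB2BGR)[160:265,100:200],cv2.cvtColor(m,cv2.COLOR_GRAY2BGR)[160:265,100:200]])
cv2.imwrite('pics/t5.png',cv2.resize(a,None,fx=4,fy=4,interpolation=cv2.INTER_NEAREST))
E
```

```text
18.0167 [ 0.61371566 -0.2571825   0.06394563] 178.76763513665964 [ 0.55913488 -0.77568836  0.91734204]
[ 0.6151 -0.258  -1.2088] 0.09
[ 0.6158  0.2717 12.6949] 0.046
```

View pics/t5.png

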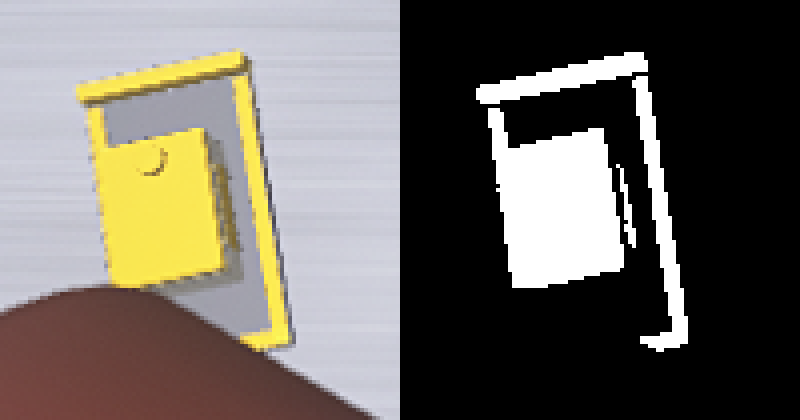

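Request:
{"op": "play_rows", "data": {"deltas": [[0.0015,-0.0008,-0.005,0],[0,0,-0.005,0],[0,0,0,0],[0,0,0,0]]}}

```text
clock: 18.45
tcp_pos: [0.6156, -0.2586, 0.0548]
tool_rot: [3.142, -0.0, 3.119]
force: [-0.3, 0.4, -0.2]
gripper_width: 0.085
finger_force: 0.0
```

Request:
{"op": "play_rows", "data": {"deltas": [[0,0,0,0],[0,0,0,0],[0,0,0,0],[0,0,0,0],[0,0,0,0],[0,0,0,0]], "fingers": 0.04}}

```text
clock: 18.95
tcp_pos: [0.616, -0.2588, 0.0553]
tool_rot: [-3.141, 0.001, 3.119]
force: [0.1, 0.6, 4.4]
gripper_width: 0.055
finger_force: 64.8
```

Request:
{"op": "play_rows", "data": {"deltas": [[0,0,0.005,0],[0,0,0.012,0],[0,0,0.02,0],[0,0,0.02,0],[-0.01,0.006,0.01,0.5],[-0.02,0.012,0,1],[-0.025,0.0155,0,1],[-0.025,0.0155,0,1]]}}

```text
clock: 19.62
tcp_pos: [0.535, -0.2093, 0.1225]
tool_rot: [-3.141, 0.001, -3.102]
force: [-0.2, 0.5, -1.7]
gripper_width: 0.0549
finger_force: 64.2
```

Request:
{"op": "play_rows", "data": {"deltas": [[-0.025,0.0155,0,1],[-0.025,0.0155,0,1],[-0.025,0.0155,0,1],[-0.015,0.0095,0,1],[-0.008,0.005,0,0.8],[0,0,0,0],[0,0,0,0],[0,0,0,0]]}}

```text
clock: 20.28
tcp_pos: [0.4393, -0.1496, 0.1223]
tool_rot: [-3.14, 0.002, -3.02]
force: [0.1, 0.1, -2.2]
gripper_width: 0.055
finger_force: 64.1
```

```bash
python3 - <<'E'
from h import *
o=get_obs();print(o['clock'],o['tcp_pos'],np.degrees(o['tool_rot'][2]),o['force'])
w=snap('wrist','pics/w6.png');t=snap('top')
print('dock',*fit([w],'green',dockpts(),0,[.438,-.149,.12],300))
for c in('t',t),('w',w): 
  try: print(*fit([c[1]],'blue',lidpts('blue'),0,[.626,-.257,0],60 if c[0]=='t' else 110))
  except Exception as e: print(e)
E
```

```text
20.2833 [ 0.43931019 -0.14962565  0.12228037] -173.0157156904424 [ 0.1284372   0.090121   -2.20990588]
dock [ 0.4385 -0.1489  7.0164] 0.447
[ 0.6447 -0.2574 -1.598 ] 0.329
[ 0.6292 -0.2651 -8.0768] 0.496
```

View pics/w6.png

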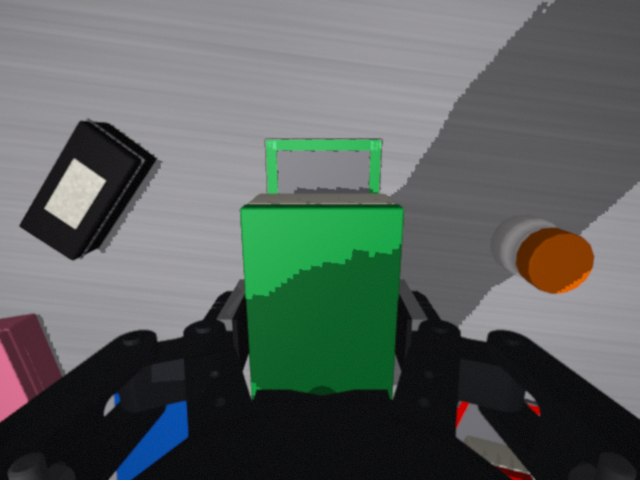

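Request:
{"op": "play_rows", "data": {"deltas": [[-0.0012,0.001,-0.015,0],[0,0,-0.025,0],[0,0,-0.025,0],[0,0,-0.015,0],[0,0,-0.005,0],[0,0,0,0],[0,0,0,0],[0,0,0,0]]}}

```text
clock: 21.05
tcp_pos: [0.4375, -0.1482, 0.0377]
tool_rot: [-3.141, 0.001, -3.019]
force: [1.1, 0.9, -2.0]
gripper_width: 0.0548
finger_force: 64.1
```

Request:
{"op": "play_rows", "data": {"deltas": [[0.0005,-0.0004,-0.005,0],[0,0,-0.004,0],[0,0,0,0],[0,0,0,0]]}}

```text
clock: 21.38
tcp_pos: [0.4369, -0.148, 0.0277]
tool_rot: [3.141, -0.0, -3.019]
force: [0.2, -0.4, -1.7]
gripper_width: 0.0546
finger_force: 64.1
```

Request:
{"op": "play_rows", "data": {"deltas": [[0,0,-0.0015,0],[0,0,0,0],[0,0,0,0]]}}

```text
clock: 21.63
tcp_pos: [0.4371, -0.1481, 0.0272]
tool_rot: [-3.141, 0.0, -3.019]
force: [-3.6, 2.0, 13.8]
gripper_width: 0.0549
finger_force: 66.0
```

Request:
{"op": "play_rows", "data": {"deltas": [[0,0,0.0005,0],[0,0,0,0],[0,0,0,0],[0,0,0,0],[0,0,0,0]], "fingers": 0.085}}

```text
clock: 22.05
tcp_pos: [0.437, -0.1481, 0.0268]
tool_rot: [3.142, -0.0, -3.019]
force: [0.7, -0.3, 0.1]
gripper_width: 0.0848
finger_force: 0.0
```

Request:
{"op": "play_rows", "data": {"deltas": [[0,0,0.01,0],[0,0,0.03,0],[0,0,0.04,0],[0,0,0.04,0],[0.015,-0.006,0.04,-0.8],[0.025,-0.01,0.02,-1],[0.025,-0.01,0,-1],[0.025,-0.01,0,-1]]}}

```text
clock: 22.72
tcp_pos: [0.5285, -0.1847, 0.2075]
tool_rot: [-3.14, 0.003, -3.086]
force: [0.2, 0.0, -0.0]
gripper_width: 0.0852
finger_force: 0.0
```

Request:
{"op": "play_rows", "data": {"deltas": [[0.025,-0.01,0,-1],[0.025,-0.01,0,-1],[0.025,-0.01,0,-1],[0.015,-0.006,0,-1],[0.005,0,0,-0.5],[0,0,0,0],[0,0,0,0]]}}

```text
clock: 23.3
tcp_pos: [0.6208, -0.2194, 0.205]
tool_rot: [3.141, -0.001, 3.12]
force: [-1.2, 0.0, 0.0]
gripper_width: 0.0847
finger_force: 0.0
```

```bash
python3 - <<'E'
from h import *
o=get_obs();print(o['clock'],o['tcp_pos'],np.degrees(o['tool_rot'][2]),o['force'])
w=snap('wrist','pics/w7.png');t=snap('top')
print('green t',*fit([t],'green',lidpts('green'),.006,[.438,-.149,.12],28,True))
for c in('t',t),('w',w): 
  try: print(c[0],*fit([c[1]],'blue',lidpts('blue'),0,[.626,-.257,0],60 if c[0]=='t' else 110))
  except Exception as e: print(e)
E
```

```text
23.3 [ 0.62077647 -0.21936626  0.20496342] 178.7592340748511 [-1.24138307  0.02231867  0.03511699]Traceback (most recent call last):
  File "<stdin>", line 4, in <module>
  File "h.py", line 50, in fit
    pts=cv2.findNonZero(m).reshape(-1,2).astype(np.float32)
        ^^^^^^^^^^^^^^^^^^^^^^^^^^
AttributeError: 'NoneType' object has no attribute 'reshape'
```

View pics/w7.png

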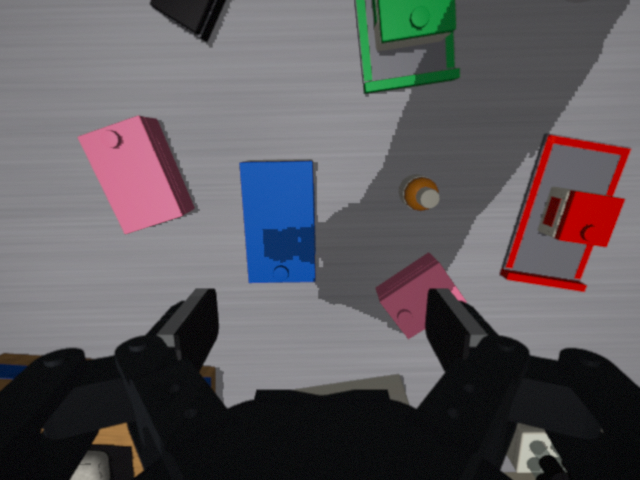

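```bash
python3 - <<'E'
from h import *
w=snap('wrist')
print(*fit([w],'blue',lidpts('blue'),0,[.626,-.257,0],90,True))
print(*fit([w],'red',lidpts('red'),.006,[.625,.012,-.18],45,True))
print(*fit([w],'red',dockpts(),0,[.625,.012,-.18],110))
E
```

```text
[ 0.6255 -0.2573 -0.2936] 0.016
[ 0.6255  0.013  -8.4383] 0.219
[  0.6253   0.0148 -11.283 ] 0.043
```

Request:
{"op": "play_rows", "data": {"deltas": [[0.0015,-0.0125,-0.01,0.5],[0.0015,-0.0125,-0.03,0],[0.0015,-0.0125,-0.035,0],[0,0,-0.035,0],[0,0,-0.035,0],[0,0,-0.02,0],[0,0,0,0],[0,0,0,0]]}}

```text
clock: 24.12
tcp_pos: [0.625, -0.2574, 0.0398]
tool_rot: [3.141, -0.002, 3.128]
force: [0.0, -0.1, 0.3]
gripper_width: 0.0852
finger_force: 0.0
```

```bash
python3 - <<'E'
from h import *
o=get_obs();print(o['clock'],o['tcp_pos'],np.degrees(o['tool_rot'][2]),o['force'])
w=snap('wrist')
print(*fit([w],'blue',lidpts('blue'),0,[.626,-.257,0],140,True))
E
```

```text
24.1167 [ 0.62500362 -0.25739049  0.03975903] 179.22057222487012 [ 0.01439585 -0.10331419  0.30228051]
[ 0.6258 -0.2574 -0.2971] 0.079
```

Request:
{"op": "play_rows", "data": {"deltas": [[0.0005,0,-0.01,0.3],[0,0,-0.007,0],[0,0,0,0],[0,0,0,0]]}}

```text
clock: 24.5
tcp_pos: [0.6264, -0.2573, 0.0235]
tool_rot: [3.142, -0.0, 3.133]
force: [0.1, -0.2, -0.7]
gripper_width: 0.0848
finger_force: 0.0
```

Request:
{"op": "play_rows", "data": {"deltas": [[0,0,0,0],[0,0,0,0],[0,0,0,0],[0,0,0,0],[0,0,0,0],[0,0,0,0]], "fingers": 0.045}}

```text
clock: 25.0
tcp_pos: [0.627, -0.2575, 0.0242]
tool_rot: [-3.141, 0.001, 3.133]
force: [-1.3, 0.3, 4.8]
gripper_width: 0.0606
finger_force: 66.7
```

Request:
{"op": "play_rows", "data": {"deltas": [[0,0,0.005,0],[0,0,0.015,0],[0,0,0.025,0],[0,0,0.03,0],[0,0,0.025,0],[-0.006,0.012,0,0.3],[-0.014,0.029,0,0.5],[-0.014,0.029,0,0.5]]}}

```text
clock: 25.67
tcp_pos: [0.5923, -0.1874, 0.1237]
tool_rot: [-3.141, 0.001, -3.128]
force: [-0.8, 0.3, -1.0]
gripper_width: 0.0607
finger_force: 65.9
```

Request:
{"op": "play_rows", "data": {"deltas": [[-0.014,0.029,0,0.5],[-0.014,0.029,0,0.5],[-0.014,0.029,0,0.5],[-0.014,0.029,0,0.5],[-0.014,0.029,0,0.5],[-0.014,0.029,0,0.5],[-0.014,0.029,0,0.5],[-0.014,0.029,0,0.5]]}}

```text
clock: 26.33
tcp_pos: [0.4795, 0.0459, 0.1236]
tool_rot: [-3.142, 0.0, -3.057]
force: [0.5, 0.0, -2.5]
gripper_width: 0.0608
finger_force: 65.9
```

Request:
{"op": "play_rows", "data": {"deltas": [[-0.014,0.029,0,0.5],[-0.014,0.029,0,0.5],[-0.014,0.029,0,0.3],[-0.008,0.02,0,0],[0,0,0,0],[0,0,0,0],[0,0,0,0]]}}

```text
clock: 26.92
tcp_pos: [0.4308, 0.1514, 0.1236]
tool_rot: [-3.141, 0.0, -3.034]
force: [-0.3, 0.1, -1.6]
gripper_width: 0.0608
finger_force: 66.0
```

```bash
python3 - <<'E'
from h import *
o=get_obs();print(o['clock'],o['tcp_pos'],np.degrees(o['tool_rot'][2]),o['force'])
t=snap('top');w=snap('wrist','pics/w8.png')
try: print('green t',*fit([t],'green',lidpts('green'),.006,[.438,-.149,.12],24,True))
except Exception as e: print(e)
E
```

```text
26.9167 [0.43077714 0.15138454 0.12357429] -173.86213068301004 [-0.28894023  0.12633812 -1.56719375]
green t [ 0.4412 -0.148   5.0754] 0.212
```

View pics/w8.png

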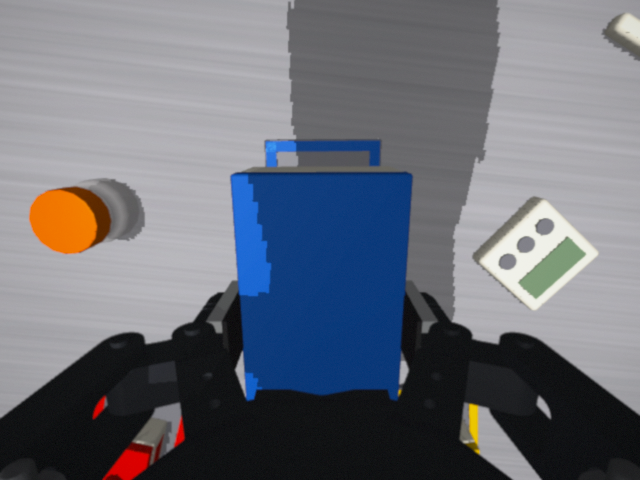

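Request:
{"op": "play_rows", "data": {"deltas": [[0,0.001,-0.015,0],[0,0,-0.025,0],[0,0,-0.025,0],[0,0,-0.014,0],[0,0,-0.005,0],[0,0,0,0],[0,0,0,0],[0,0,0,0]]}}

```text
clock: 27.68
tcp_pos: [0.4315, 0.1526, 0.0404]
tool_rot: [3.141, 0.002, -3.035]
force: [-0.4, -0.7, -1.7]
gripper_width: 0.0608
finger_force: 65.9
```

Request:
{"op": "play_rows", "data": {"deltas": [[0,0,-0.005,0],[0,0,-0.0035,0],[0,0,0,0],[0,0,0,0]]}}

```text
clock: 28.02
tcp_pos: [0.4304, 0.1527, 0.0309]
tool_rot: [-3.142, -0.0, -3.035]
force: [-0.0, -0.5, -1.5]
gripper_width: 0.061
finger_force: 65.9
```

Request:
{"op": "play_rows", "data": {"deltas": [[0,0,-0.0015,0],[0,0,0,0],[0,0,0,0]]}}

```text
clock: 28.27
tcp_pos: [0.4307, 0.1527, 0.0301]
tool_rot: [-3.142, 0.001, -3.035]
force: [-3.8, -0.1, 10.7]
gripper_width: 0.0606
finger_force: 67.4
```

Request:
{"op": "play_rows", "data": {"deltas": [[0,0,-0.0005,0],[0,0,0,0],[0,0,0,0]]}}

```text
clock: 28.52
tcp_pos: [0.4306, 0.1527, 0.0301]
tool_rot: [-3.142, 0.001, -3.035]
force: [-6.2, -1.6, 20.4]
gripper_width: 0.0607
finger_force: 68.6
```

Release, rise and retreat toward −x so the top camera sees everything.

Request:
{"op": "play_rows", "data": {"deltas": [[0,0,0.0015,0],[0,0,0,0],[0,0,0,0],[0,0,0,0],[0,0,0,0]], "fingers": 0.085}}

```text
clock: 28.93
tcp_pos: [0.4305, 0.1527, 0.0303]
tool_rot: [-3.142, -0.0, -3.035]
force: [0.1, 0.7, 0.1]
gripper_width: 0.085
finger_force: 0.0
```

Request:
{"op": "play_rows", "data": {"deltas": [[0,0,0.01,0],[0,0,0.03,0],[0,0,0.04,0],[0,0,0.04,0],[-0.01,0.01,0.04,0],[-0.02,0.02,0.03,0],[-0.02,0.03,0.02,0],[-0.02,0.03,0,0]]}}

```text
clock: 29.6
tcp_pos: [0.362, 0.2439, 0.2439]
tool_rot: [3.139, 0.007, -3.037]
force: [1.0, 0.6, 0.4]
gripper_width: 0.0849
finger_force: 0.0
```

Request:
{"op": "play_rows", "data": {"deltas": [[-0.02,0.035,0,0],[-0.02,0.035,0,0],[-0.02,0.035,0,0],[-0.02,0.035,0,0],[-0.02,0.035,0,0],[0,0,0,0],[0,0,0,0]]}}

```text
clock: 30.18
tcp_pos: [0.2593, 0.4188, 0.2393]
tool_rot: [-3.141, -0.001, -3.031]
force: [-0.0, -1.1, 1.1]
gripper_width: 0.0848
finger_force: 0.0
```

```bash
python3 - <<'E'
from h import *
o=get_obs();print(o['clock'],o['tcp_pos'],o['force'])
t=snap('top')
D={'blue':(.4312,.1527,6.06),'green':(.4391,-.1478,7.0),'yellow':(.6164,.2694,13.25),'red':(.6265,.0131,-10.46)}
b=cv2.cvtColor(t['img'],cv2.COLOR_RGB2BGR); S=4; b=cv2.resize(b,None,fx=S,fy=S,interpolation=cv2.INTER_CUBIC)
for c,(x,y,a) in D.items():
    p=[x,y,np.radians(a)]; L,W=DIM[c]
    for z in(.034,):
        q=np.array([[sx*L/2,sy*W/2,z] for sx,sy in((1,1),(1,-1),(-1,-1),(-1,1))]); u=(proj(t,place(q,p,.006))+.5)*S-.5
        cv2.polylines(b,[np.round(u).astype(int)],True,(0,0,0),1)
crops=[]
for c,(x,y,a) in D.items():
    u=(proj(t,[x,y,.04])[0]*S).astype(int); crops.append(b[u[1]-150:u[1]+150,u[0]-200:u[0]+200])
cv2.imwrite('pics/fin.png',np.vstack([np.hstack(crops[:2]),np.hstack(crops[2:])]))
cv2.imwrite('pics/fintop.png',cv2.cvtColor(t['img'],cv2.COLOR_RGB2BGR))
E
```

```text
30.1833 [0.25925817 0.41878884 0.23926322] [-0.01384416 -1.05016596  1.05013362]
```

View pics/fin.png

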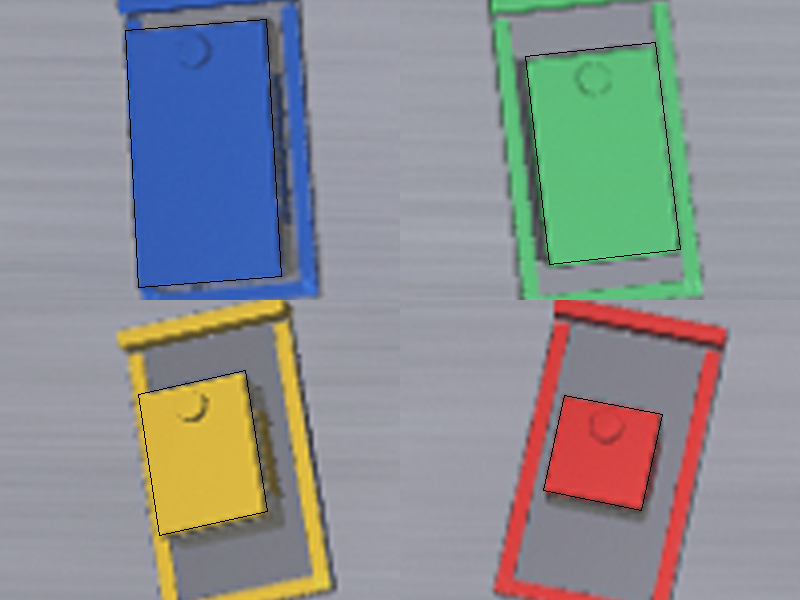

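View pics/fintop.png

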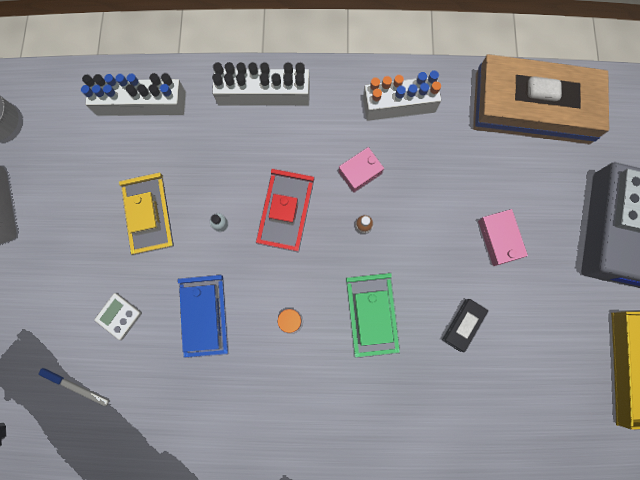

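The predicted outlines of perfectly centred packs match all four lids to within about a pixel. Both vials (at about 218,221 and 364,224) are still standing, so I'm handing in.

```bash
python3 -c "
from cell import close_job; print(close_job())"
```

```text
the job is handed in; nothing more can be done
None
```

I took the stack apart from the top down and set all four packs flat on their own docks, centred and lined up to about 1 mm in the top-camera check. Both vials were still standing, and I handed the job in at about 30 s of the 109 s allowed.

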